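# Plunger check: hang the sticking dosing syringe on the reject stand

### The arm

A 6-joint arm with a two-finger parallel gripper is mounted at the origin on the work surface. World frame = base frame: x ahead of the robot, y to its left, z up, the work surface at z = 0. Lengths are in m, angles in degrees, forces in N, time in s.
With the tool pointing down it reaches from about 0.4 to 0.825 m from the base axis. Payload 7 kg.
Tool frame: the origin (TCP) lies at the very end of the fingers, on their centre line; the grasp point (between the pads) lies 19 mm behind it; z points along the fingers, y is the line along which they close (so a half turn about z gives the same grasp; the last joint's range is limited). The gripper opens to 88 mm and grips with 3 to 60 N. Pads are 19 mm wide; open, the fingers measure 130 mm over their backs; the gripper's body (78 mm by 193 mm) begins 47 mm behind the grasp point.
Start: joints at [83.887, 20.546, 0.682, 0, -70.136, -16.507], TCP at [0.26, 0.623, 0.227] pointing down, gripper open.
Joint ranges: [-176.03, 176.03], [-82.01, 121.73], [-58.28, 71.71], [-173.87, 95.51], [-174.79, -0.11], [-173.66, 173.66]. Speed limits (degrees/s): [136.94, 136.94, 172.46, 180, 180, 180].

### API

Orientations are given as [roll, pitch, yaw] about the fixed x, y, z axes, in that order (R = Rz(yaw) Ry(pitch) Rx(roll)).
In Python, from plant import ctrl gives the robot as it stands.
- The arm moves only by the tool carry_out, never from a script. Its argument "deltas" is a list that holds one entry, the list of rows, each a list of 5 numbers: the shift along the tool's x, y, z scaled (see below), then the turn about the tool's z scaled (see below), then the opening, from -1 (shut) to 1 (fully open). A call has 1 to 5 rows; each row is the pose to reach, as a shift and turn from the pose commanded when the call began, along the tool's axes at that moment, turning the shorter way round; what a row does not reach only later rows make up. The controller multiplies each number of a shift by 20 cm and each number of a turn by 2 pi rad. A row lasts 1/10 s, in which the tool goes at most 50 mm and 8.59 degrees, less where a joint would pass 70% of its speed; a pose out of reach is approached as far as the arm can. A call with a number of a shift or a turn outside -1 to 1 is refused whole. A call with a gripper value outside its range is refused whole. The fingers move at their own pace and stop on an object; the grip force is fixed at half the most. Time passes only in rows, so rows that repeat a pose let the fingers close. It gives the time, the measured TCP pose, the force, the opening and the grip force at its end, in the units of the state.
- ctrl.get_obs(): the state, without advancing time (a new reading comes with each control period).
- ctrl.snapshot(name): name is "scene" or "top" or "wrist"; returns a dict with "color" (400x640x3 uint8, red, green, blue), "camera_matrix" (3x3 intrinsics, pixels), "k1" (the pictures are not rectified: a ray, as slopes to the right and down, at radius r is drawn at 1 + k1 r^2 times it, then the intrinsics apply), "R" (3x3) and "t" (3): a world point X has camera coordinates R X + t. Camera axes: x right, y down, z forward; pixel columns grow to the right and rows downward; lengths in m; the calibration is good to about 2 mm. A picture is of the moment at which its call begins. There is no depth.
- ctrl.close_job(): hands the job in; it is judged then, once.
Trained networks look in a picture, given as the dict that the camera call returned (one of the last four; its "shot" number tells which), for a name from the list of things; names that differ only in an ending like _2 or _b are one class to them, and where a whole thing is asked for, a point or a joint stands for the part that bears it (a point fixed in the world has none). Each returns a list of dicts, best first, with "p" (0 to 1); they miss things now and then, are a little off and sometimes report something else, mostly with a low value. They report only what shows in the picture. A call takes as long as a camera call. They do not tell look-alikes from the thing itself.
- ctrl.search_frame(picture, name): "centre" ([column, row] in pixels, amid what is visible of it).
- ctrl.silhouettes(picture, name): "mask" (400x640 bool, what is visible of it) and "centre" ([column, row] in pixels, amid what is visible of it).
- ctrl.spot_point(picture, name): "centre" ([column, row] in pixels: a listed point, or the origin of a listed thing).
The state is a dict: "clock": time; "joint_pos": joint angles; "qvel": joint speeds; "tau": joint torques, N m; "tool_pos": TCP position; "orientation": TCP orientation; "force": force on the tool from outside, world axes, zero at the start; "moment": the same for the moment, N m; "opening": finger opening in m; "gripper_force": force on a finger pad.
Only numpy, scipy, OpenCV 4.12 (cv2) and the standard library are available. Lean on these libraries where they do the work, as an engineer would, in place of code of your own. Each camera call takes 0.05 s, during which the arm holds its last target. There are 200 camera calls.

### The job

Check the three dosing syringes hanging in the white comb stand: push each plunger down through its stroke, fully home if it will go. When all three have been tried, take the syringe whose plunger stuck part-way and hang it upright by its collar in the slot of the single-slot reject stand; leave the good ones hanging in the comb with their plungers fully home, and do not disturb the capped tube, jar, flask or mouse.

Things in the scene. Friction and masses are not known exactly. Their poses are not given: they have to be found in the camera images.
- syringe_a_grip (a point): One of three look-alike empty syringes (75 g, white and clear plastic), upright in the comb. Heights from the collar's underside, which rests on the comb: barrel d 20 mm, -72 to 0, pointed tip to -88; collar d 42, 0 to 4; ribbed grip head d 25, 4 to 38 (grip it here); plunger above. This point: on the axis in the grip head, at +25; z up, yaw meaningless.
- syringe_a_button (a point): Centre of the top face of that syringe's plunger button (a disc 20 mm across, 4 mm thick, on an 8 mm rod), to be pressed straight down. It is 72 mm above the collar's underside with the plunger fully out, 42 mm when fully home (disc on the grip head).
- syringe_a_plunger (a joint): Travel of that plunger, m: 0 fully out, 0.030 fully home. Starts 0 to 6 mm in; stays where it is left. A sound one slides under 3 to 5 N all the way home; the one that sticks slides the same at first, then stops dead 14 mm in. A push of 10 to 15 N is firm enough: a stopped plunger gives no more, and pushing on only loads the arm.
- syringe_b_grip (a point): One of three look-alike empty syringes (75 g, white and clear plastic), upright in the comb. Heights from the collar's underside, which rests on the comb: barrel d 20 mm, -72 to 0, pointed tip to -88; collar d 42, 0 to 4; ribbed grip head d 25, 4 to 38 (grip it here); plunger above. This point: on the axis in the grip head, at +25; z up, yaw meaningless.
- syringe_b_button (a point): Centre of the top face of that syringe's plunger button (a disc 20 mm across, 4 mm thick, on an 8 mm rod), to be pressed straight down. It is 72 mm above the collar's underside with the plunger fully out, 42 mm when fully home (disc on the grip head).
- syringe_b_plunger (a joint): Travel of that plunger, m: 0 fully out, 0.030 fully home. Starts 0 to 6 mm in; stays where it is left. A sound one slides under 3 to 5 N all the way home; the one that sticks slides the same at first, then stops dead 14 mm in. A push of 10 to 15 N is firm enough: a stopped plunger gives no more, and pushing on only loads the arm.
- syringe_c_grip (a point): One of three look-alike empty syringes (75 g, white and clear plastic), upright in the comb. Heights from the collar's underside, which rests on the comb: barrel d 20 mm, -72 to 0, pointed tip to -88; collar d 42, 0 to 4; ribbed grip head d 25, 4 to 38 (grip it here); plunger above. This point: on the axis in the grip head, at +25; z up, yaw meaningless.
- syringe_c_button (a point): Centre of the top face of that syringe's plunger button (a disc 20 mm across, 4 mm thick, on an 8 mm rod), to be pressed straight down. It is 72 mm above the collar's underside with the plunger fully out, 42 mm when fully home (disc on the grip head).
- syringe_c_plunger (a joint): Travel of that plunger, m: 0 fully out, 0.030 fully home. Starts 0 to 6 mm in; stays where it is left. A sound one slides under 3 to 5 N all the way home; the one that sticks slides the same at first, then stops dead 14 mm in. A push of 10 to 15 N is firm enough: a stopped plunger gives no more, and pushing on only loads the arm.
- comb_centre (a point): Fixed white comb stand, 350 mm long: a 6 mm plate, top face 115 mm above the table, with four slots 24 mm wide, open at the front, 80 mm apart along y (-120, -40, 40, 120 mm from this point: middle of the row, top face). x points from the mouths (30 mm in front) to the back (35 mm behind). Nothing of it rises above the plate. Three slots hold syringes, one a capped tube, in any order.
- reject_seat (a point): Hanging place of the fixed aluminium reject stand: one slot 24 mm wide between two prongs (68 mm over both), 6 mm plate, top face 105 mm above the table; round foot d 90 x 8 mm. This point: slot's middle line, top face, 30 mm in from the mouth, 13 mm before the closed end; x points from mouth into slot, z up. The barrel can enter from above or through the mouth; the collar rests on the prongs.
- capped_tube: Bystander: clear tube with a plain grey 36 mm screw cap 16 mm tall and no plunger, hanging by its cap in one slot of the comb; origin on its axis at the cap's underside. Leave alone.
- reagent_bottle: Bystander: amber jar 52 mm in diameter and 95 mm tall, standing behind the reject stand; origin at the centre of its underside. Leave alone.
- culture_flask: Bystander: flat clear flask 75 x 50 x 26 mm with a round cap on its +x end, lying in front of the comb; origin at the centre of its underside. Leave alone.
- mouse: Bystander: computer mouse 105 x 60 x 27 mm lying near the robot; origin at the centre of its underside. Leave alone.
Mind the look-alikes: they are no part of the job. What is shaped like the part that bears syringe_b_grip but brown or red is not meant. What is shaped like the part that bears syringe_c_grip but blue is not meant.

How it is judged (in metres and radians):
On the way:
1. all three plungers have been pushed, the good ones home and the sticking one as far as it goes, before any syringe leaves the comb (((value of joint syringe_a_plunger above 0.0122 m and value of joint each of syringe_b_plunger, syringe_c_plunger above 0.028 m) or (value of joint syringe_b_plunger above 0.0122 m and value of joint each of syringe_a_plunger, syringe_c_plunger above 0.028 m) or (value of joint syringe_c_plunger above 0.0122 m and value of joint each of syringe_a_plunger, syringe_b_plunger above 0.028 m)) and distance of each of syringe_a_grip, syringe_b_grip, syringe_c_grip from where it was at the start of the episode below 0.012 m and angle between each of syringe_a_grip, syringe_b_grip, syringe_c_grip's own z axis and vertical below 0.1 rad), for 0.1 s.
At the end, for the whole second after the job is handed in: Sticking syringe at rest, upright (0.1 rad), hanging by its collar in the reject slot: 18 mm before to 8 mm behind the hanging place, 6 mm sideways, 4 mm in height; plunger as it stuck. Good ones at rest, upright, within 12 mm of their starts in the comb, plungers home within 2 mm (((value of joint each of syringe_b_plunger, syringe_c_plunger above 0.028 m and (distance of syringe_b_grip from where it was at the start of the episode below 0.012 m and angle between syringe_b_grip's own z axis and vertical below 0.1 rad) and (distance of syringe_c_grip from where it was at the start of the episode below 0.012 m and angle between syringe_c_grip's own z axis and vertical below 0.1 rad) and x of syringe_a_grip in the frame of reject_seat between -0.018 and 0.008 m and y of syringe_a_grip in the frame of reject_seat between -0.006 and 0.006 m and z of syringe_a_grip in the frame of reject_seat between 0.021 and 0.029 m and value of joint syringe_a_plunger between 0.0122 and 0.016 m and angle between syringe_a_grip's own z axis and vertical below 0.1 rad) or (value of joint each of syringe_a_plunger, syringe_c_plunger above 0.028 m and (distance of syringe_a_grip from where it was at the start of the episode below 0.012 m and angle between syringe_a_grip's own z axis and vertical below 0.1 rad) and (distance of syringe_c_grip from where it was at the start of the episode below 0.012 m and angle between syringe_c_grip's own z axis and vertical below 0.1 rad) and x of syringe_b_grip in the frame of reject_seat between -0.018 and 0.008 m and y of syringe_b_grip in the frame of reject_seat between -0.006 and 0.006 m and z of syringe_b_grip in the frame of reject_seat between 0.021 and 0.029 m and value of joint syringe_b_plunger between 0.0122 and 0.016 m and angle between syringe_b_grip's own z axis and vertical below 0.1 rad) or (value of joint each of syringe_a_plunger, syringe_b_plunger above 0.028 m and (distance of syringe_a_grip from where it was at the start of the episode below 0.012 m and angle between syringe_a_grip's own z axis and vertical below 0.1 rad) and (distance of syringe_b_grip from where it was at the start of the episode below 0.012 m and angle between syringe_b_grip's own z axis and vertical below 0.1 rad) and x of syringe_c_grip in the frame of reject_seat between -0.018 and 0.008 m and y of syringe_c_grip in the frame of reject_seat between -0.006 and 0.006 m and z of syringe_c_grip in the frame of reject_seat between 0.021 and 0.029 m and value of joint syringe_c_plunger between 0.0122 and 0.016 m and angle between syringe_c_grip's own z axis and vertical below 0.1 rad)) and linear speed of each of syringe_a, syringe_b, syringe_c below 0.02 m/s); the robot touches nothing.
It fails at once if a bystander is moved by more than 30 mm (distance of any of capped_tube, reagent_bottle, culture_flask, mouse from where it was at the start of the episode above 0.03 m).
It also fails if it takes over 61 s, if anything falls off the work surface, if the arm or the gripper's body presses on something with over 40 N, if the wrist force passes 120 N, or if a joint passes its speed limit or range.

## Working session

There is one attempt and no reset: what is moved stays moved. The work goes in short steps, Python scripts to look and compute and a tool call to move; the robot and the scene stay as the last step left them, time stands still between calls to the robot, and variables do not carry over. Pictures are saved under pics/ and viewed, at most 10 in all, crops included, and the job is handed in when it is done.

Besides the shell and the picture viewer there is one more tool, called after "Emit:" as name([rows], argument=value, ...), one row to a line, values as JSON. carry_out: Moves the arm, as the interface text tells. Its arguments: {"type":"object","properties":{"deltas":{"type":"array"}},"required":["deltas"]}

```bash
mkdir -p pics; cat > h.py <<'E'
import numpy as np, cv2
from plant import ctrl
def und(s,px):
    K=np.array(s["camera_matrix"]);d=((px[0]-K[0,2])/K[0,0],(px[1]-K[1,2])/K[1,1])
    rd=np.hypot(*d);r=rd
    for _ in range(20): r=rd/(1+s["k1"]*r*r)
    f=r/rd if rd>0 else 1
    return np.array([d[0]*f,d[1]*f,1.])
def ray(s,px):
    R=np.array(s["R"]);t=np.array(s["t"]);return -R.T@t,R.T@und(s,px)
def atz(s,px,z):
    o,d=ray(s,px);return o+d*(z-o[2])/d[2]
def proj(s,X):
    c=np.array(s["R"])@X+np.array(s["t"]);x,y=c[:2]/c[2];g=1+s["k1"]*(x*x+y*y)
    K=np.array(s["camera_matrix"]);return np.array([K[0,0]*x*g+K[0,2],K[1,1]*y*g+K[1,2]])
def save(s,n): cv2.imwrite("pics/"+n,s["color"][:,:,::-1])
E
python3 - <<'E'
from h import *
np.set_printoptions(precision=4,suppress=True)
o=ctrl.get_obs();print(o["tool_pos"],o["orientation"],o["force"],o["clock"])
Z={"syringe_a_grip":.14,"syringe_a_button":.184,"comb_centre":.115,"reject_seat":.105,"capped_tube":.115,"reagent_bottle":0,"culture_flask":0,"mouse":0}
for n in ("scene","top"):
    s=ctrl.snapshot(n);save(s,n+".png");print(n,-np.array(s["R"]).T@np.array(s["t"]))
    for k,z in Z.items():
        for d in ctrl.spot_point(s,k): 
            if d["p"]>.15: print(k,round(d["p"],2),np.round(d["centre"]),atz(s,d["centre"],z))
E
```

```text
[0.2595 0.6226 0.2256] [179.9042  -0.0084 -22.6299] [ 0.3132 -0.1695  0.3366] 0.0
scene [0.8687 0.412  0.9458]
syringe_a_grip 0.77 [321. 214.] [ 0.557  -0.0162  0.14  ]
syringe_a_button 0.67 [319. 203.] [ 0.5629 -0.0151  0.184 ]
comb_centre 0.6 [368. 256.] [0.5337 0.103  0.115 ]
reject_seat 0.6 [266. 142.] [ 0.5269 -0.2662  0.105 ]
reject_seat 0.32 [419. 294.] [0.5045 0.2173 0.105 ]
capped_tube 0.57 [421. 294.] [0.5053 0.2223 0.115 ]
capped_tube 0.2 [441. 276.] [0.449 0.218 0.115]
reagent_bottle 0.79 [210. 209.] [ 0.7017 -0.2562  0.    ]
mouse 0.97 [356. 176.] [ 0.3705 -0.1279  0.    ]
mouse 0.57 [318. 203.] [ 0.4915 -0.119   0.    ]
top [ 0.3267 -0.0216  1.1242]
syringe_a_grip 0.6 [308. 198.] [ 0.5602 -0.013   0.14  ]
syringe_a_button 0.61 [311. 196.] [ 0.5539 -0.0202  0.184 ]
syringe_a_button 0.4 [271. 212.] [0.5314 0.0604 0.184 ]
comb_centre 0.78 [257. 220.] [0.5311 0.0973 0.115 ]
reject_seat 0.76 [431. 209.] [ 0.5143 -0.2703  0.105 ]
capped_tube 0.69 [204. 239.] [0.504 0.213 0.115]
reagent_bottle 0.86 [401. 138.] [ 0.7166 -0.2529  0.    ]
reagent_bottle 0.5 [229. 298.] [0.3828 0.1916 0.    ]
culture_flask 0.71 [229. 296.] [0.3882 0.1911 0.    ]
culture_flask 0.58 [257. 219.] [0.557  0.1109 0.    ]
mouse 0.64 [370. 285.] [ 0.376  -0.1304  0.    ]
mouse 0.58 [228. 298.] [0.384  0.1942 0.    ]
```

View pics/scene.png

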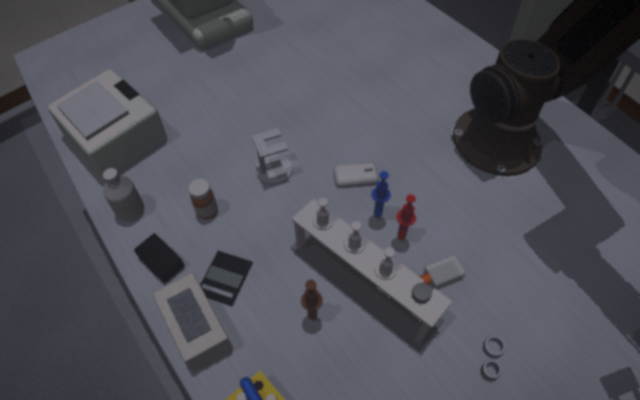

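View pics/top.png

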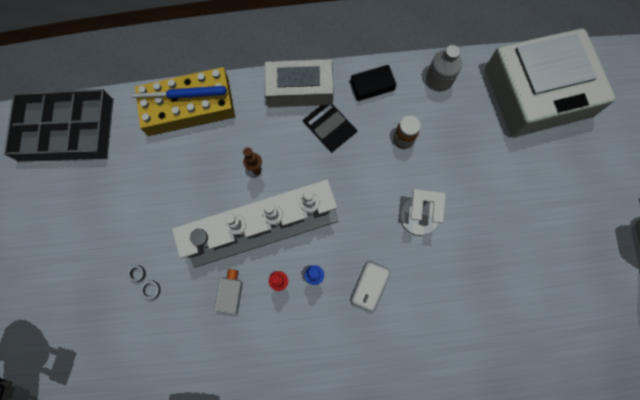

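Three white upright syringes stand in the comb: scene (322,210), (355,235), (387,262), or top (309,200), (272,213), (236,224). The capped tube is at scene (422,293) and top (199,238). The lookalikes stand free on the table: blue at scene (381,190), red at (405,215), brown at (311,297). I choose the three white ones in the comb, and check them and the reject slot in a close crop.

```bash
python3 - <<'E'
from h import *
t=cv2.imread("pics/top.png");s=cv2.imread("pics/scene.png")
f=lambda a,w,h:cv2.convertScaleAbs(cv2.resize(a,(w,h),interpolation=cv2.INTER_CUBIC),alpha=1.5)
A=f(t[170:270,170:345],700,300)[:, :]
A=f(t[175:262,170:345],600,298);B=f(t[180:240,395:455],200,200)
C=f(s[190:340,285:455],340,300);D=f(s[120:190,240:300],257,300)
img=np.zeros((600,800,3),np.uint8);img[:298,:600]=A;img[:200,600:]=B;img[300:,:340]=C;img[300:,345:602]=D
cv2.imwrite("pics/crop.png",img)
np.set_printoptions(precision=4,suppress=True)
for n in ("scene","top"):
    p=ctrl.snapshot(n)
    for k,z in (("syringe_a_grip",.135),("comb_centre",.112),("reject_seat",.1)):
        for d in ctrl.silhouettes(p,k):
            if d["p"]>.2:
                ys,xs=np.nonzero(d["mask"]); print(n,k,round(d["p"],2),np.round(d["centre"]),atz(p,d["centre"],z),xs.min(),xs.max(),ys.min(),ys.max())
E
```

```text
scene syringe_a_grip 0.83 [321. 215.] [ 0.5572 -0.0154  0.135 ] 312 333 197 229
scene syringe_a_grip 0.55 [370. 280.] [0.5703 0.15   0.135 ] 291 449 200 351
scene comb_centre 0.77 [371. 280.] [0.56   0.1432 0.112 ] 291 450 199 349
scene reject_seat 0.84 [269. 164.] [ 0.5565 -0.2121  0.1   ] 252 291 128 185
top syringe_a_grip 0.88 [308. 200.] [ 0.5583 -0.0118  0.135 ] 300 318 191 213
top syringe_a_grip 0.38 [260. 228.] [0.5112 0.0918 0.135 ] 174 337 180 266
top comb_centre 0.94 [257. 228.] [0.5147 0.0994 0.112 ] 173 337 180 267
```

View pics/crop.png

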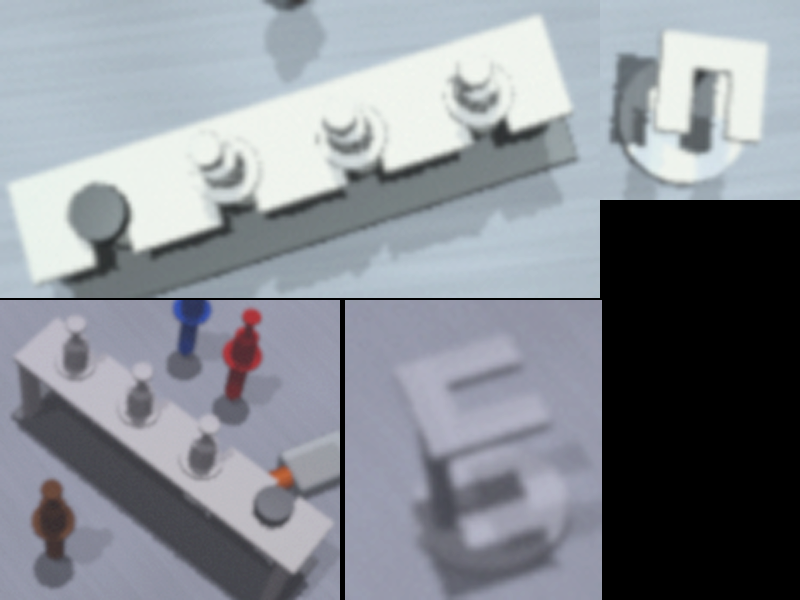

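The crop confirms three white syringes with round plunger buttons, each collared in a comb slot. The capped tube is in the leftmost slot of the top view (crop 98,212). Comb and reject mouths both face the robot, and the reject slot's closed end is at crop (711,70). Next I work out the poses.

```bash
python3 - <<'E'
from h import *
np.set_printoptions(precision=4,suppress=True)
p=ctrl.snapshot("top");q=ctrl.snapshot("scene")
def fit(P,z,s): return np.array([atz(s,x,z) for x in P])
a=lambda x,y:(170+x/3.4286,175+y/3.4253)
b=lambda x,y:(395+(x-600)/3.333,180+y/3.333)
c=lambda x,y:(285+x/2,190+(y-300)/2)
d=lambda x,y:(240+(x-345)*60/257,120+(y-300)*70/300)
T=fit([a(8,184),a(541,14),a(574,110),a(35,284)],.115,p);print(T,T.mean(0))
S=fit([c(332,522),c(55,318),c(15,355),c(296,573)],.115,q);print(S,S.mean(0))
print("tubeT",fit([a(98,212)],.131,p),"btn",fit([a(209,152),a(342,112),a(474,68)],.184,p),"collar",fit([a(229,172),a(352,138),a(478,96)],.119,p))
print("btnS",fit([c(76,324),c(142,371),c(208,424)],.184,q))
print("rejT",fit([b(663,31),b(767,43),b(760,142),b(655,132),b(711,70),b(708,137)],.105,p))
print("rejS",fit([d(395,370),d(505,332),d(525,362),d(550,408),d(432,460),d(447,386),d(537,380)],.105,q))
E
```

```text
[[ 0.5339  0.278   0.115 ]
 [ 0.6027 -0.0593  0.115 ]
 [ 0.5399 -0.0722  0.115 ]
 [ 0.4705  0.2648  0.115 ]] [0.5368 0.1028 0.115 ]
[[ 0.471   0.2665  0.115 ]
 [ 0.54   -0.0689  0.115 ]
 [ 0.5989 -0.0562  0.115 ]
 [ 0.5311  0.282   0.115 ]] [0.5352 0.1058 0.115 ]
tubeT [[0.5074 0.2194 0.131 ]] btn [[ 0.5251  0.1406  0.184 ]
 [ 0.5395  0.0629  0.184 ]
 [ 0.5564 -0.0148  0.184 ]] collar [[ 0.525   0.1406  0.119 ]
 [ 0.5374  0.0642  0.119 ]
 [ 0.5545 -0.0149  0.119 ]]
btnS [[ 0.5555 -0.0116  0.184 ]
 [ 0.5384  0.0662  0.184 ]
 [ 0.5262  0.1442  0.184 ]]
rejT [[ 0.5617 -0.2403  0.105 ]
 [ 0.5461 -0.3061  0.105 ]
 [ 0.4828 -0.2908  0.105 ]
 [ 0.497  -0.225   0.105 ]
 [ 0.5327 -0.267   0.105 ]
 [ 0.4899 -0.2582  0.105 ]]
rejS [[ 0.5448 -0.3012  0.105 ]
 [ 0.4821 -0.2886  0.105 ]
 [ 0.4857 -0.2637  0.105 ]
 [ 0.4934 -0.2284  0.105 ]
 [ 0.5626 -0.2358  0.105 ]
 [ 0.5286 -0.2745  0.105 ]
 [ 0.4878 -0.249   0.105 ]]
```

```bash
cat >> h.py <<'E'
def plan(x,y,z,yaw):
    o=ctrl.get_obs();p=np.array(o["tool_pos"]);w=np.radians(o["orientation"][2]);d=np.array([x,y,z])-p
    s=[d[0]*np.cos(w)+d[1]*np.sin(w),d[0]*np.sin(w)-d[1]*np.cos(w),-d[2]]
    dy=(yaw-o["orientation"][2]+180)%360-180
    print("at",np.round(p,4),np.round(o["orientation"],2),"F",np.round(o["force"],1),"t",o["clock"],"\nmove",np.round(np.array(s)/.2,4),round(-dy/360,4),"rows",np.linalg.norm(d)/.05,abs(dy)/8.59)
E
python3 -c "
from h import *
plan(.45,.30,.30,11.5)"
```

```text
at [0.2596 0.623  0.2266] [180.     0.   -22.62] F [-0.3  1.1  0.1] t 1.4 
move [ 1.4999  1.1247 -0.3672] -0.0948 rows 7.641536861685136 3.9724528825183323
```

Emit:
carry_out([
  [[0.75, 0.56, -0.37, -0.095, -1], [0.75, 0.56, -0.37, -0.095, -1], [0.75, 0.56, -0.37, -0.095, -1], [0.75, 0.56, -0.37, -0.095, -1], [0.75, 0.56, -0.37, -0.095, -1]],
])

```text
clock: 1.9
tool_pos: [0.3576, 0.4591, 0.3046]
orientation: [-179.8, -0.2, 11.8]
force: [0.6, 1.0, 0.8]
opening: 0.053
gripper_force: 0.0
```

```bash
python3 -c "
from h import *
plan(.50,.16,.30,11.5)"
```

```text
at [0.3576 0.4591 0.3046] [-179.78   -0.22   11.8 ] F [0.6 1.  0.8] t 1.9 
move [0.391  1.6095 0.0232] 0.0008 rows 6.625872841187182 0.03491186226534895
```

Emit:
carry_out([
  [[0.2, 0.8, 0.02, 0, -1], [0.2, 0.8, 0.02, 0, -1], [0.2, 0.8, 0.02, 0, -1], [0.2, 0.8, 0.02, 0, -1], [0.2, 0.8, 0.02, 0, -1]],
])

```text
clock: 2.4
tool_pos: [0.427, 0.3116, 0.2968]
orientation: [-180.0, -0.0, 11.4]
force: [0.9, 0.6, -0.2]
opening: 0.0131
gripper_force: 0.0
```

Emit:
carry_out([
  [[0.19, 0.79, 0, 0, -1], [0.19, 0.79, 0, 0, -1], [0.19, 0.79, 0, 0, -1], [0.19, 0.79, 0, 0, -1], [0.19, 0.79, 0, 0, -1]],
])

```text
clock: 2.9
tool_pos: [0.4959, 0.1656, 0.2963]
orientation: [180.0, 0.0, 11.4]
force: [-0.7, 0.8, -0.6]
opening: 0.0003
gripper_force: 0.0
```

```bash
python3 - <<'E'
from h import *
np.set_printoptions(precision=4,suppress=True)
plan(.5255,.1425,.20,11.5)
s=ctrl.snapshot("wrist");save(s,"w1.png");print(-np.array(s["R"]).T@np.array(s["t"]))
for k,z in (("syringe_a_grip",.14),("syringe_a_button",.184),("comb_centre",.115),("capped_tube",.115)):
    for d in ctrl.spot_point(s,k):
        if d["p"]>.15: print(k,round(d["p"],2),np.round(d["centre"]),atz(s,d["centre"],z))
for X in ([.5255,.1425,.184],[.539,.0645,.184],[.556,-.0135,.184]): print(proj(s,np.array(X)))
E
```

```text
at [0.4959 0.1656 0.2963] [180.     0.01  11.43] F [-0.7  0.8 -0.6] t 2.9 
move [0.1224 0.1424 0.4816] -0.0002 rows 2.0677444248675334 0.007913466703992185
[0.5752 0.1817 0.4551]
syringe_a_grip 0.78 [524. 152.] [ 0.5578 -0.0142  0.14  ]
syringe_a_button 0.55 [555. 164.] [ 0.5562 -0.0139  0.184 ]
syringe_a_button 0.53 [450. 167.] [0.5381 0.0661 0.184 ]
comb_centre 0.61 [383. 151.] [0.5312 0.1057 0.115 ]
capped_tube 0.84 [259. 150.] [0.508  0.2245 0.115 ]
[351.6355 163.4102]
[451.9586 166.051 ]
[554.1299 164.3616]
```

View pics/w1.png

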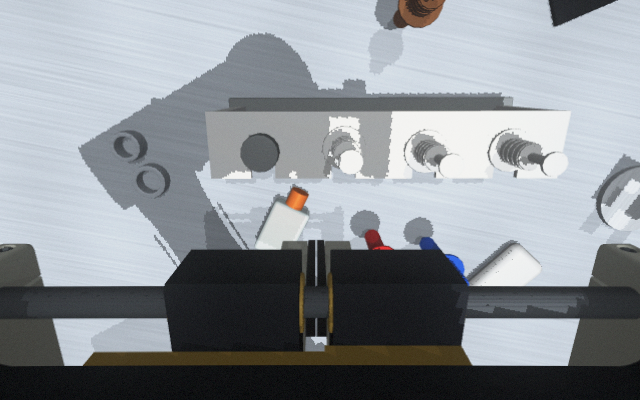

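The wrist view shows the buttons at about (350,162), (450,165) and (555,163), within 2 mm of the predictions, and the grey cap at (260,152). I move over the first button.

Emit:
carry_out([
  [[0.122, 0.14, 0.1, 0, -1], [0.122, 0.14, 0.3, 0, -1], [0.122, 0.14, 0.48, 0, -1], [0.122, 0.14, 0.48, 0, -1]],
])

```text
clock: 3.55
tool_pos: [0.5218, 0.1431, 0.1958]
orientation: [179.9, 0.5, 11.6]
force: [0.7, 0.4, -0.6]
opening: 0.0004
gripper_force: 0.0
```

Emit:
carry_out([
  [[0, 0, 0.05, 0, -1], [0, 0, 0.08, 0, -1], [0, 0, 0.11, 0, -1], [0, 0, 0.13, 0, -1], [0, 0, 0.13, 0, -1]],
])

```text
clock: 4.05
tool_pos: [0.5253, 0.144, 0.1751]
orientation: [-180.0, -0.1, 11.6]
force: [0.1, 0.8, 1.5]
opening: 0.0006
gripper_force: 0.8
```

Emit:
carry_out([
  [[0, 0, 0.015, 0, -1], [0, 0, 0.03, 0, -1], [0, 0, 0.04, 0, -1]],
])

```text
clock: 4.35
tool_pos: [0.5276, 0.1445, 0.1728]
orientation: [-180.0, -0.5, 11.7]
force: [-16.3, 1.3, 53.3]
opening: 0.0005
gripper_force: 26.6
```

That one stopped dead at z 0.173, 14 mm in, so it is the sticking one. Backing off.

Emit:
carry_out([
  [[0, 0, -0.05, 0, -1], [0, 0, -0.2, 0, -1], [0, 0, -0.2, 0, -1]],
])

```text
clock: 4.65
tool_pos: [0.5264, 0.144, 0.2101]
orientation: [-179.9, -0.3, 11.6]
force: [0.4, 0.1, -0.2]
opening: 0.0002
gripper_force: 0.0
```

```bash
python3 - <<'E'
from h import *
plan(.539,.066,.20,11.5)
s=ctrl.snapshot("wrist")
for k,z in (("syringe_a_grip",.14),("syringe_a_button",.173),("syringe_a_button",.184)):
    for d in ctrl.spot_point(s,k):
        if d["p"]>.15: print(k,round(d["p"],2),np.round(d["centre"]),atz(s,d["centre"],z))
E
```

```text
at [0.5264 0.144  0.2101] [-179.94   -0.3    11.6 ] F [ 0.4  0.1 -0.2] t 4.65 
move [-0.0168  0.3949  0.0507] 0.0003 rows 1.5940495539712256 0.011770801570136024
syringe_a_grip 0.81 [547. 213.] [ 0.55694713 -0.01302004  0.14      ]
syringe_a_button 0.95 [595. 243.] [ 0.55166244 -0.02380921  0.173     ]
syringe_a_button 0.95 [595. 243.] [ 0.55464747 -0.0135016   0.184     ]
```

Emit:
carry_out([
  [[-0.015, 0.395, 0, 0, -1], [-0.015, 0.395, 0, 0, -1], [-0.015, 0.395, 0.05, 0, -1]],
])

```text
clock: 5.15
tool_pos: [0.5379, 0.063, 0.1964]
orientation: [180.0, 0.0, 11.4]
force: [0.5, 0.0, 0.2]
opening: 0.0004
gripper_force: 0.0
```

Emit:
carry_out([
  [[0, 0, 0.03, 0, -1], [0, 0, 0.06, 0, -1], [0, 0, 0.09, 0, -1], [0, 0, 0.1, 0, -1], [0, 0, 0.11, 0, -1]],
])

```text
clock: 5.65
tool_pos: [0.5377, 0.0659, 0.1746]
orientation: [180.0, 0.0, 11.6]
force: [-1.5, -1.1, 4.9]
opening: 0.0004
gripper_force: 2.2
```

Emit:
carry_out([
  [[0, 0, 0.01, 0, -1], [0, 0, 0.02, 0, -1]],
])

```text
clock: 5.85
tool_pos: [0.5376, 0.0658, 0.1706]
orientation: [-180.0, -0.0, 11.6]
force: [-1.6, -1.0, 4.9]
opening: 0.0004
gripper_force: 2.2
```

Emit:
carry_out([
  [[0, 0, 0.015, 0, -1], [0, 0, 0.03, 0, -1], [0, 0, 0.045, 0, -1], [0, 0, 0.06, 0, -1]],
])

```text
clock: 6.25
tool_pos: [0.5375, 0.0656, 0.1582]
orientation: [-180.0, 0.0, 11.6]
force: [-3.1, -1.2, 5.0]
opening: 0.0006
gripper_force: 2.3
```

Emit:
carry_out([
  [[0, 0, 0.005, 0, -1], [0, 0, 0.01, 0, -1]],
])

```text
clock: 6.45
tool_pos: [0.5378, 0.0655, 0.1572]
orientation: [180.0, -0.0, 11.6]
force: [-7.3, -0.7, 17.0]
opening: 0.0003
gripper_force: 8.4
```

Home at 0.157 under 17 N. Now the third.

Emit:
carry_out([
  [[0, 0, -0.05, 0, -1], [0, 0, -0.2, 0, -1], [0, 0, -0.22, 0, -1]],
])

```text
clock: 6.75
tool_pos: [0.5398, 0.0663, 0.2038]
orientation: [-180.0, -0.3, 11.6]
force: [0.9, -0.3, -0.1]
opening: 0.0009
gripper_force: 0.0
```

```bash
python3 - <<'E'
from h import *
plan(.5555,-.0135,.195,11.5)
E
```

```text
at [0.5398 0.0663 0.2038] [-179.97   -0.3    11.62] F [ 0.9 -0.3 -0.1] t 6.75 
move [-0.0033  0.4065  0.0439] 0.0003 rows 1.635348166172357 0.013483805813972459
```

Emit:
carry_out([
  [[-0.003, 0.405, 0, 0, -1], [-0.003, 0.405, 0, 0, -1], [-0.003, 0.405, 0.025, 0, -1]],
])

```text
clock: 7.05
tool_pos: [0.5543, -0.0162, 0.1959]
orientation: [180.0, -0.1, 11.4]
force: [-0.4, -0.1, -0.1]
opening: 0.0005
gripper_force: 0.0
```

Emit:
carry_out([
  [[0, 0, 0.03, 0, -1], [0, 0, 0.06, 0, -1], [0, 0, 0.09, 0, -1], [0, 0, 0.1, 0, -1], [0, 0, 0.11, 0, -1]],
])

```text
clock: 7.55
tool_pos: [0.5535, -0.0135, 0.1735]
orientation: [180.0, -0.0, 11.6]
force: [-0.5, -0.9, 2.2]
opening: 0.0005
gripper_force: 1.5
```

Emit:
carry_out([
  [[0, 0, 0.01, 0, -1], [0, 0, 0.015, 0, -1]],
])

```text
clock: 7.75
tool_pos: [0.5534, -0.0136, 0.1706]
orientation: [-180.0, -0.0, 11.6]
force: [-0.6, 0.6, 2.8]
opening: 0.0005
gripper_force: 1.4
```

Emit:
carry_out([
  [[0, 0, 0.015, 0, -1], [0, 0, 0.03, 0, -1], [0, 0, 0.045, 0, -1], [0, 0, 0.06, 0, -1]],
])

```text
clock: 8.15
tool_pos: [0.5534, -0.0137, 0.1583]
orientation: [-180.0, -0.0, 11.6]
force: [-0.6, 0.8, 3.4]
opening: 0.0002
gripper_force: 1.5
```

Emit:
carry_out([
  [[0, 0, 0.005, 0, -1], [0, 0, 0.01, 0, -1]],
])

```text
clock: 8.35
tool_pos: [0.5537, -0.0138, 0.1572]
orientation: [180.0, -0.0, 11.6]
force: [-3.5, 3.4, 13.8]
opening: 0.0003
gripper_force: 6.9
```

Emit:
carry_out([
  [[0, 0, -0.1, 0, -1], [0, 0, -0.35, 0, -1], [0, 0, -0.5, 0, 0.15], [0, 0, -0.5, 0, 0.15]],
])

```text
clock: 8.75
tool_pos: [0.5556, -0.0138, 0.2613]
orientation: [180.0, -0.4, 11.6]
force: [-0.7, 0.6, 0.9]
opening: 0.0109
gripper_force: 0.0
```

```bash
python3 - <<'E'
from h import *
plan(.5255,.143,.25,11.5)
s=ctrl.snapshot("wrist");save(s,"w2.png")
for k,z in (("syringe_a_grip",.14),("syringe_a_button",.157),("syringe_a_button",.173)):
    for d in ctrl.spot_point(s,k):
        if d["p"]>.15: print(k,round(d["p"],2),np.round(d["centre"]),atz(s,d["centre"],z))
E
```

```text
at [ 0.5556 -0.0138  0.2613] [179.97  -0.43  11.6 ] F [-0.7  0.6  0.9] t 8.75 
move [ 0.0104 -0.7983  0.0563] 0.0003 rows 3.201587158711383 0.011781620810579737
syringe_a_grip 0.76 [315. 188.] [ 0.55795415 -0.01273878  0.14      ]
syringe_a_button 0.71 [313. 197.] [ 0.55501635 -0.01207011  0.157     ]
syringe_a_button 0.71 [313. 197.] [ 0.55979233 -0.01119183  0.173     ]
```

View pics/w2.png

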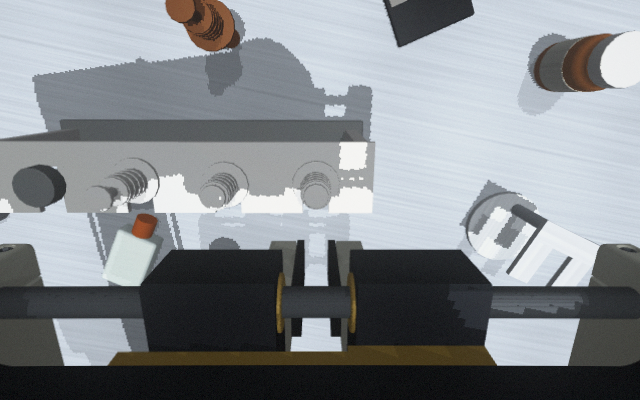

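The wrist view shows two plungers home at (222,190) and (315,188). The sticking one still stands proud at (100,197), and the reject slot is at about (550,262). Now I go over the stuck syringe.

Emit:
carry_out([
  [[0.01, -0.795, 0, 0, 0.15], [0.01, -0.795, 0, 0, 0.15], [0.01, -0.795, 0, 0, 0.15], [0.01, -0.795, 0, 0, 0.15], [0.01, -0.795, 0.05, 0, 0.15]],
])

```text
clock: 9.45
tool_pos: [0.5233, 0.1439, 0.2461]
orientation: [180.0, -0.0, 11.8]
force: [-0.2, 0.4, -0.1]
opening: 0.0502
gripper_force: 0.0
```

```bash
python3 - <<'E'
from h import *
s=ctrl.snapshot("wrist");save(s,"w3.png")
for k,z in (("syringe_a_grip",.14),("syringe_a_button",.173)):
    for d in ctrl.spot_point(s,k):
        if d["p"]>.15: print(k,round(d["p"],2),np.round(d["centre"]),atz(s,d["centre"],z))
print(proj(s,np.array([.5255,.143,.173])),proj(s,np.array([.5255,.143,.119])))
plan(.5255,.143,.123,11.5)
E
```

```text
syringe_a_grip 0.95 [520. 192.] [ 0.55890839 -0.01343108  0.14      ]
syringe_a_grip 0.46 [258. 256.] [0.46174916 0.18013878 0.14      ]
syringe_a_button 0.65 [531. 198.] [ 5.61348881e-01 -4.48331807e-04  1.73000000e-01]
[317.47544534 206.60905577] [317.07702328 186.04003341]
at [0.5227 0.1411 0.2448] [179.93   0.18  11.55] F [ 0.5 -0.3  0. ] t 9.6 
move [ 0.0157 -0.0065  0.6091] 0.0001 rows 2.437533043628542 0.005775749605213213
```

View pics/w3.png

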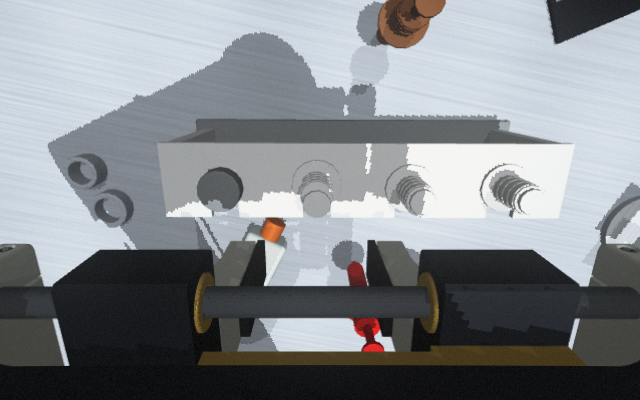

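The stuck syringe shows its collar at (317,184) and button at (317,202), centred between the fingers. Descending to grip.

Emit:
carry_out([
  [[0.023, -0.006, 0.15, 0, 0.15], [0.023, -0.006, 0.35, 0, 0.15], [0.023, -0.006, 0.5, 0, 0.15], [0.023, -0.006, 0.61, 0, 0.15], [0.023, -0.006, 0.61, 0, 0.15]],
])

```text
clock: 10.1
tool_pos: [0.5259, 0.1418, 0.1213]
orientation: [179.9, 0.4, 11.4]
force: [0.5, 0.0, 0.4]
opening: 0.0504
gripper_force: 0.0
```

Emit:
carry_out([
  [[0, 0, 0, 0, -0.6], [0, 0, 0, 0, -0.6], [0, 0, 0, 0, -0.6], [0, 0, 0, 0, -0.6], [0, 0, 0, 0, -0.6]],
])

```text
clock: 10.6
tool_pos: [0.5282, 0.1446, 0.1257]
orientation: [-180.0, -0.1, 11.6]
force: [-0.4, -0.2, 5.8]
opening: 0.0235
gripper_force: 30.0
```

Emit:
carry_out([
  [[0, 0, -0.08, 0, -0.7], [0, 0, -0.2, 0, -0.7], [0, 0, -0.35, 0, -0.7], [0, 0, -0.5, 0, -0.7], [0, 0, -0.58, 0, -0.7]],
])

```text
clock: 11.1
tool_pos: [0.5284, 0.1448, 0.2435]
orientation: [-179.9, -0.2, 11.6]
force: [0.4, 0.1, -0.7]
opening: 0.0232
gripper_force: 30.0
```

```bash
python3 - <<'E'
from h import *
plan(.505,-.06,.26,-13)
plan(.518,-.265,.25,-13)
s=ctrl.snapshot("scene");cv2.imwrite("pics/s2.png",cv2.resize(s["color"][110:350,240:460,::-1],None,fx=2.5,fy=2.5))
E
```

```text
at [0.5284 0.1448 0.2435] [-179.94   -0.19   11.6 ] F [ 0.4  0.1 -0.7] t 11.1 
move [-0.3206  0.9795 -0.0826] 0.0683 rows 4.135631259188854 2.864159377827094
at [0.5284 0.1448 0.2435] [-179.94   -0.19   11.6 ] F [ 0.4  0.1 -0.7] t 11.1 
move [-0.4631  1.9966 -0.0326] 0.0683 rows 8.199405457752201 2.864159377827094
```

View pics/s2.png

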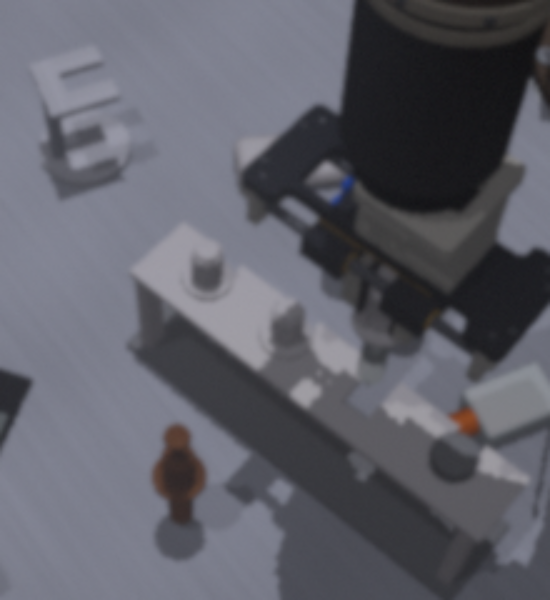

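The stuck syringe is held clear of its slot, with both good ones still hanging (crop 207,265 and 287,325). I raise it more, then carry it across.

Emit:
carry_out([
  [[-0.1, 0.05, -0.18, 0, -0.7], [-0.2, 0.25, -0.25, 0.02, -0.7], [-0.3, 0.5, -0.25, 0.04, -0.7], [-0.32, 0.75, -0.25, 0.068, -0.7], [-0.32, 0.98, -0.25, 0.068, -0.7]],
])

```text
clock: 11.65
tool_pos: [0.5034, -0.0619, 0.2911]
orientation: [-179.9, -0.1, -13.1]
force: [2.2, 0.0, -0.7]
opening: 0.0235
gripper_force: 30.0
```

```bash
python3 - <<'E'
from h import *
plan(.518,-.22,.28,-13)
E
```

```text
at [ 0.5034 -0.0619  0.2911] [-1.7993e+02 -8.0000e-02 -1.3120e+01] F [ 2.2  0.  -0.7] t 11.65 
move [0.2504 0.7535 0.0556] -0.0003 rows 3.1839292754713626 0.014141543482775826
```

Emit:
carry_out([
  [[0, 0.2, 0.05, 0, -0.7], [-0.05, 0.45, 0.05, 0, -0.7], [-0.1, 0.75, 0.05, 0, -0.7], [-0.1, 0.9, 0.05, 0, -0.7], [-0.1, 0.9, 0.05, 0, -0.7]],
])

```text
clock: 12.15
tool_pos: [0.4426, -0.2349, 0.2801]
orientation: [180.0, 0.1, -13.2]
force: [0.1, 1.1, -1.6]
opening: 0.0231
gripper_force: 30.0
```

```bash
python3 - <<'E'
from h import *
s=ctrl.snapshot("wrist");save(s,"w4.png")
for k,z in (("reject_seat",.105),("syringe_a_grip",.28)):
    for d in ctrl.spot_point(s,k):
        if d["p"]>.15: print(k,round(d["p"],2),np.round(d["centre"]),atz(s,d["centre"],z))
c,v=np.cos(np.radians(-13.2)),np.sin(np.radians(-13.2));S=np.array([.518,-.265,.105])
im=s["color"][:,:,::-1].copy()
for a,b in ((0,0),(13,12),(13,-12),(-30,12),(-30,-12),(-30,34),(-30,-34)):
    X=S+np.array([c*a-v*b,v*a+c*b,0])/1000;u=proj(s,X);print(a,b,u.round(1));cv2.circle(im,tuple(int(i) for i in u.round()),1,(0,0,255),-1)
cv2.imwrite("pics/w4.png",im)
plan(.518,-.265,.28,-13.2)
E
```

```text
reject_seat 0.61 [327.  87.] [ 0.52008965 -0.2634549   0.105     ]
syringe_a_grip 0.89 [ 23. 112.] [ 0.54071368 -0.12608384  0.28      ]
0 0 [328.9  89. ]
13 12 [315.7  73.9]
13 -12 [342.4  73.9]
-30 12 [315.7 122.6]
-30 -12 [341.3 122.6]
-30 34 [292.2 122.6]
-30 -34 [364.8 122.6]
at [ 0.4444 -0.2315  0.2802] [-1.7999e+02  3.0000e-02 -1.2970e+01] F [0.7 0.7 0. ] t 12.3 
move [0.3963 0.0806 0.0008] 0.0007 rows 1.6177549349883154 0.027317340545141025
```

View pics/w4.png

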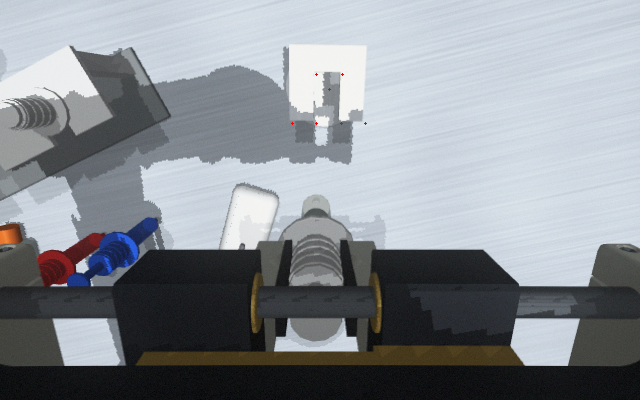

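The overlay fits the reject plate within about 1.5 px, with the slot centre at (327,88). The syringe hangs straight, its tip at (316,200). I lower the tip to plate height in front of the mouth to compare them at equal depth.

Emit:
carry_out([
  [[0.05, 0.035, 0.15, 0, -0.7], [0.09, 0.07, 0.3, 0, -0.7], [0.09, 0.07, 0.32, 0, -0.7], [0.09, 0.07, 0.32, 0, -0.7], [0.09, 0.07, 0.32, 0, -0.7]],
])

```text
clock: 12.8
tool_pos: [0.4599, -0.2486, 0.2178]
orientation: [180.0, -0.1, -12.8]
force: [-0.6, -0.8, 0.1]
opening: 0.0231
gripper_force: 30.0
```

```bash
python3 - <<'E'
from h import *
s=ctrl.snapshot("wrist")
for k,z in (("reject_seat",.105),):
    for d in ctrl.spot_point(s,k):
        if d["p"]>.15: print(k,round(d["p"],2),np.round(d["centre"]),atz(s,d["centre"],z))
cv2.imwrite("pics/w5.png",cv2.resize(s["color"][20:260,200:460,::-1],None,fx=2.5,fy=2.5,interpolation=cv2.INTER_CUBIC))
o=ctrl.get_obs();p=np.array(o["tool_pos"])
for X in (p,p-[0,0,.099],np.array([.5185,-.2637,.105])): print(proj(s,X))
plan(.5185,-.264,.21,-13.2)
E
```

```text
reject_seat 0.73 [314. 116.] [ 0.5193404  -0.26119344  0.105     ]
[316.27472495 257.58176742]
[315.88561354 198.5240736 ]
[317.87041133 116.85319501]
at [ 0.4599 -0.2488  0.2181] [-1.800e+02 -1.400e-01 -1.284e+01] F [-0.1 -0.1 -0.3] t 12.9 
move [0.3027 0.0091 0.0405] 0.001 rows 1.2219917305580592 0.041558753592541936
```

View pics/w5.png

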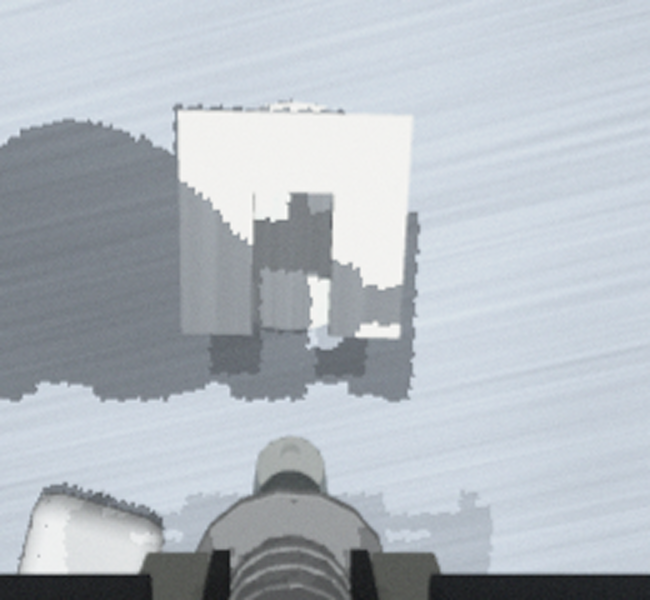

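In the crop the slot centre is at column 292 and the barrel tip at 291, so they are lined up to within 1 mm. I advance over the seat and lower.

Emit:
carry_out([
  [[0.14, 0.006, 0, 0, -0.7], [0.285, 0.006, 0, 0, -0.7], [0.285, 0.006, 0.05, 0, -0.7], [0.285, 0.006, 0.1, 0, -0.7], [0.285, 0.006, 0.15, 0, -0.7]],
])

```text
clock: 13.4
tool_pos: [0.5137, -0.2628, 0.1861]
orientation: [-180.0, -0.0, -12.9]
force: [-1.0, -0.0, -0.2]
opening: 0.0235
gripper_force: 30.0
```

Emit:
carry_out([
  [[0, 0, 0.05, 0, -0.7], [0, 0, 0.1, 0, -0.7], [0, 0, 0.15, 0, -0.7]],
])

```text
clock: 13.7
tool_pos: [0.5141, -0.263, 0.1559]
orientation: [-180.0, -0.0, -12.9]
force: [0.3, -0.2, -1.2]
opening: 0.0229
gripper_force: 30.0
```

Emit:
carry_out([
  [[0, 0, 0.05, 0, -0.7], [0, 0, 0.1, 0, -0.7], [0, 0, 0.15, 0, -0.7], [0, 0, 0.18, 0, -0.7], [0, 0, 0.18, 0, -0.7]],
])

```text
clock: 14.2
tool_pos: [0.5138, -0.2629, 0.1194]
orientation: [180.0, 0.1, -12.9]
force: [-0.2, -0.6, -0.8]
opening: 0.0234
gripper_force: 30.0
```

Emit:
carry_out([
  [[0, 0, 0.01, 0, -0.7], [0, 0, 0.015, 0, -0.7]],
])

```text
clock: 14.4
tool_pos: [0.5146, -0.2631, 0.1178]
orientation: [-180.0, -0.0, -12.9]
force: [-0.1, 0.2, -0.6]
opening: 0.0232
gripper_force: 30.0
```

Emit:
carry_out([
  [[0, 0, 0.005, 0, -0.7], [0, 0, 0.01, 0, -0.7]],
])

```text
clock: 14.6
tool_pos: [0.5145, -0.2631, 0.1158]
orientation: [-180.0, -0.0, -12.9]
force: [0.0, 0.6, 0.2]
opening: 0.0231
gripper_force: 30.0
```

Emit:
carry_out([
  [[0, 0, 0.005, 0, -0.7], [0, 0, 0.01, 0, -0.7]],
])

```text
clock: 14.8
tool_pos: [0.5146, -0.2631, 0.1155]
orientation: [180.0, -0.1, -12.9]
force: [-6.9, 6.7, 21.3]
opening: 0.0231
gripper_force: 30.0
```

The collar is seated. I relax slightly, release and lift.

Emit:
carry_out([
  [[0, 0, -0.005, 0, -0.7], [0, 0, -0.006, 0, -0.2], [0, 0, -0.006, 0, 0.15], [0, 0, -0.006, 0, 0.15], [0, 0, -0.006, 0, 0.15]],
])

```text
clock: 15.3
tool_pos: [0.5143, -0.2631, 0.1145]
orientation: [180.0, 0.0, -12.9]
force: [-0.6, -0.4, -0.4]
opening: 0.0478
gripper_force: 0.0
```

Emit:
carry_out([
  [[0, 0, -0.1, 0, 0.15], [0, 0, -0.35, 0, 0.15], [0, 0, -0.6, 0, 0.15], [0, 0, -0.8, 0, 0.15], [0, 0, -0.8, 0, 0.15]],
])

```text
clock: 15.8
tool_pos: [0.517, -0.2642, 0.2816]
orientation: [179.9, -0.6, -12.9]
force: [1.1, 0.1, -0.4]
opening: 0.0503
gripper_force: 0.0
```

Emit:
carry_out([
  [[-0.5, 0, 0, 0, 0.15], [-0.5, 0, 0, 0, 0.15], [-0.5, 0, 0, 0, 0.15]],
])

```text
clock: 16.1
tool_pos: [0.4119, -0.2397, 0.275]
orientation: [-179.9, 0.0, -12.9]
force: [1.2, -0.7, 1.4]
opening: 0.0505
gripper_force: 0.0
```

```bash
python3 - <<'E'
from h import *
np.set_printoptions(precision=4,suppress=True)
w=ctrl.snapshot("wrist");s=ctrl.snapshot("scene")
for n,p in (("w",w),("s",s)):
  for k,z in (("syringe_a_grip",.13),("syringe_a_button",.163)):
    for d in ctrl.spot_point(p,k):
        if d["p"]>.15: print(n,k,round(d["p"],2),np.round(d["centre"]),atz(p,d["centre"],z))
a=cv2.resize(w["color"][:300,180:480,::-1],(400,400));b=cv2.resize(s["color"][110:340,240:460,::-1],(383,400))
cv2.imwrite("pics/fin.png",np.hstack([a,b]))
E
```

```text
s syringe_a_grip 0.81 [321. 218.] [ 0.559  -0.0129  0.13  ]
s syringe_a_button 0.56 [420. 295.] [0.529  0.2343 0.163 ]
s syringe_a_button 0.39 [323. 210.] [ 0.5587 -0.0086  0.163 ]
```

View pics/fin.png

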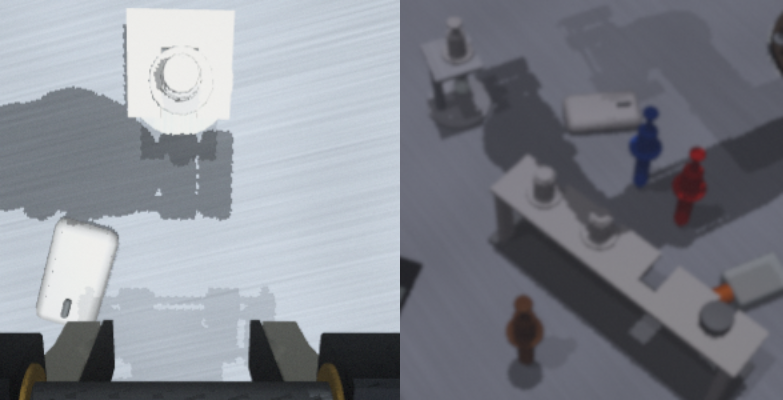

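The stuck syringe hangs upright in the reject slot (left crop 182,75; right crop 455,40) with its plunger still out. Both good ones hang in the comb with plungers home (543,185 and 600,228), and the bystanders are undisturbed.

```bash
python3 -c "
from plant import ctrl
print(ctrl.close_job())"
```

```text
the job is handed in; nothing more can be done
None
```

I pressed all three plungers and handed the job in: two went fully home and stayed in the comb, and the one that stuck 14 mm in now hangs upright in the reject slot; no verdict came back, and my press on the stuck plunger briefly reached 53 N, above the 10–15 N advised.

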